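# Clear the press weight, test the case's catch and hold its cover open

## Task

The press weight has toppled over on the cover of the wooden tool case: stand it gently upright on the cork mat. Then tug the cover up gently by its handle to learn whether the catch is holding it, before you touch the catch; if it is caught, slide the catch open. Raise the cover about 55 degrees and finish while still holding it there in the fingers, for it falls shut by itself; leave the other things on the bench alone.

Things in the scene. Friction and masses are not known exactly. Their poses are not given: they have to be found in the camera images.
- case: Wooden tool case, fixed on the bench, 220 (x) x 260 (y) x 80 mm high, with a flat plywood cover on it whose top is 92 mm above the bench. Origin: centre of its underside, on the bench. Its x axis points from the front (the ledge with the catch, nearer the robot) to the back (the hinges); y is to the left seen from the robot. Along the front runs a fixed ledge, x = -110 to -75 mm, top 80 mm high; behind it the cover, 183 mm deep, 260 mm wide, 12 mm thick, x = -73 to +110 mm.
- cover_bar (a point): Middle of the cover's handle: a straight round steel bar 12 mm thick and 110 mm long, parallel to the case's y axis, its axis 35 mm above the cover's top, on two end posts. With the cover shut it is at x = -45, y = -30, z = 127 mm in the case's frame. It can be pinched from above with the fingers closing along the case's x, and it may turn in the fingers.
- cover_hinge (a point): Point on the cover's hinge line at the back of the case, which is parallel to the case's y axis: x = 110, y = -30, z = 80 mm in the case's frame. The handle's middle swings about this point: with the cover shut it is 155 mm in front of it (towards -x of the case) and 47 mm above it.
- cover (a joint): Opening angle of the cover in rad: 0 shut, grows as the front edge with the handle rises; a stop ends it at 1.25, where it still falls shut if let go. The cover weighs about 0.4 kg: about 3 N at the handle lifts it. If it is caught it rises freely only about 0.035 rad (5 to 6 mm at the handle) and then stops hard; whether it is caught cannot be seen from outside.
- catch (a joint): Slide of the catch in m: at the start 0 to 0.003; slid to its end stop at 0.024 it is surely open. It moves along the case's +y (to the left seen from the robot) with about 2 N and stays where it is left. At the start it may or may not have caught the cover. The cover must be down (not pulled) while the catch is slid.
- catch_tab (a point): Upright brass tab of the catch on the front ledge, 14 (case x) x 12 (case y) mm, standing from 82 to 112 mm above the bench; this point is on its middle line, 2 mm below its top, and moves with it. About 60 mm left of the case's middle (case frame: x = -93, y = 60 mm, z = 110 mm as the catch begins). It can be pinched from above with the fingers closing along the case's y.
- weight_ball (a point): Centre of the 24 mm polished ball on top of the press weight: a dark block 48 x 48 x 42 mm with a 10 mm stem, 97 mm in all, 0.6 to 0.9 kg. Its z axis points from base to ball. At first it lies on its side on the cover, this point 24 mm above the cover. Pinched with about 25 N at the ball from above, across the stem, and lifted, it swings to hang upright; a grip over 40 N can stop the swing.
- weight_base (a point): Centre of the underside of the press weight, 85 mm from the ball's centre; same axes. Standing on the mat it is 4 mm above the bench.
- mat_top (a point): Centre of the top of the square cork mat, 130 x 130 x 4 mm, fixed on the bench left or right of the case.
Things that resemble listed ones, but are neither listed nor needed, are in the scene too. Leave any blue or orange look-alike of the part that bears weight_ball alone.

How it is judged:
By the outcome, as a careful person would: the job done as asked, in the order asked, and still so for the second after the job is handed in, while the arm keeps its last pose, push and grip.
It also fails if it takes over 72 s, if anything falls off the work surface, if the arm or the gripper's body presses on something with over 40 N, if the wrist force passes 120 N, or if a joint passes its speed limit or range.

## Robot

A 7-joint arm with a two-finger parallel gripper is mounted at the origin on the work surface. World frame = base frame: x ahead of the robot, y to its left, z up, the work surface at z = 0. Lengths are in m, angles in rad, forces in N, time in s.
With the tool pointing down it reaches from about 0.4 to 0.85 m from the base axis. Payload 10.4 kg.
Tool frame: the origin (TCP) lies midway between the tips of the shut fingers; the grasp point (between the pads) lies 19 mm behind it; z points along the fingers, y is the line along which they close (so a half turn about z gives the same grasp; the last joint's range is limited). The gripper opens to 87 mm and grips with 3 to 60 N. Pads are 19 mm wide; open, the fingers measure 117 mm over their backs; the gripper's body (75 mm by 190 mm) begins 51 mm behind the grasp point.
Start: joints at [1.148, 0.332, -0.065, 1.46, 0.022, 1.35, -0.088], TCP at [0.243, -0.576, 0.195] pointing down, gripper open.
Joint ranges: [-2.6, 2.6], [-0.5, 2.12], [-1.47, 1.34], [0.16, 2.42], [-1.27, 4.41], [0.06, 2.06], [-2.6, 2.6]. Speed limits (rad/s): [2.22, 2.22, 2.79, 2.79, 3.14, 3.14, 3.14].

## Interface

Orientations are given as a 3x3 rotation matrix whose columns are the frame's x, y, z axes.
In Python, from bench import bot, snapshot gives the robot as it stands. The module is installed in compiled form; this text tells all that it offers.
- The arm moves only by the shell command python3 -m inch 'ROWS'. ROWS is JSON, a list of rows, each a list of 3 entries, a list of its own where there are three numbers: the closure, from -1 (fully open) to 1 (shut), then the shift along the tool's x, y, z in cm, then the turn, a rotation vector about the tool's x, y, z in rad. A call has exactly 8 rows; each row is the pose to reach, as a shift and turn from the pose commanded when the call began, along the tool's axes at that moment; what a row does not reach only later rows make up. A row lasts 1/12 s, in which the tool goes at most 41.7 mm and 7.16 degrees, less where a joint would pass 70% of its speed; a pose out of reach is approached as far as the arm can. A call with a gripper value outside its range is refused whole. The fingers move at their own pace and stop on an object; the grip force is fixed at half the most. Time passes only in rows, so rows that repeat a pose let the fingers close, or fill a call up. It gives the time, the measured TCP pose, the force, the opening and the grip force at its end, in the units of the state.
- bot.get_state(): the state, without advancing time (a new reading comes with each control period).
- snapshot(name): name is "scene" or "top"; returns a dict with "image" (420x560x3 uint8, blue, green, red), "K" (3x3 intrinsics, pixels), "dist_coeffs" ([k1, k2, p1, p2, k3] as OpenCV has them; the pictures are not rectified), "rvec" (rotation vector, rad) and "tvec" (3), from world to camera coordinates, as OpenCV has them. Camera axes: x right, y down, z forward; pixel columns grow to the right and rows downward; lengths in m; the calibration is good to about 2 mm. A picture is of the moment at which its call begins. There is no depth.
- bot.job_done(): hands the job in; it is judged then, once.
The state is a dict: "time_s": time; "q": joint angles; "qvel": joint speeds; "tau": joint torques, N m; "ee_pos": TCP position; "eef_rot": TCP orientation; "ft_force": force on the tool from outside, world axes, zero at the start; "torque": the same for the moment, N m; "width": finger opening in m; "grip_force": force on a finger pad.
Only numpy, scipy, OpenCV 4.12 (cv2) and the standard library are available. Lean on these libraries where they do the work, as an engineer would, in place of code of your own. Each camera call takes 0.05 s, during which the arm holds its last target. There are 200 camera calls.

## Working session

There is one attempt and no reset: what is moved stays moved. The work goes in short steps, Python scripts to look and compute and a shell command to move; the robot and the scene stay as the last step left them, time stands still between calls to the robot, and variables do not carry over. Pictures are saved under pics/ and viewed, at most 10 in all, crops included, and the job is handed in when it is done.

```bash
mkdir -p pics
python3 - <<'E'
from bench import bot,snapshot
import cv2
for n in("scene","top"):
    s=snapshot(n);cv2.imwrite(f"pics/{n}0.png",s["image"]);print(n,s["K"],s["dist_coeffs"],s["rvec"],s["tvec"])
st=bot.get_state();print(st["time_s"],st["ee_pos"],st["eef_rot"],st["width"])
E
```

```text
scene [[484.10145933   0.         279.77416318]
 [  0.         484.10145933 207.39947029]
 [  0.           0.           1.        ]] [-0.09821668  0.          0.          0.          0.        ] [ 1.1164888   2.30282541 -1.10420778] [ 0.29957773 -0.1436293   1.67280268]
top [[379.24301402   0.         283.09075411]
 [  0.         379.24301402 215.40477068]
 [  0.           0.           1.        ]] [-0.03123934  0.          0.          0.          0.        ] [ 2.14159528 -2.0969898   0.21947993] [0.00247648 0.47282072 1.01654079]
0.1 [ 0.24310644 -0.57536857  0.1943106 ] [[ 9.21151769e-01  3.89203163e-01 -5.61867360e-04]
 [ 3.89203564e-01 -9.21151016e-01  1.17988629e-03]
 [-5.83492130e-05 -1.30553513e-03 -9.99999146e-01]] 0.08708552292377206
```

View pics/scene0.png

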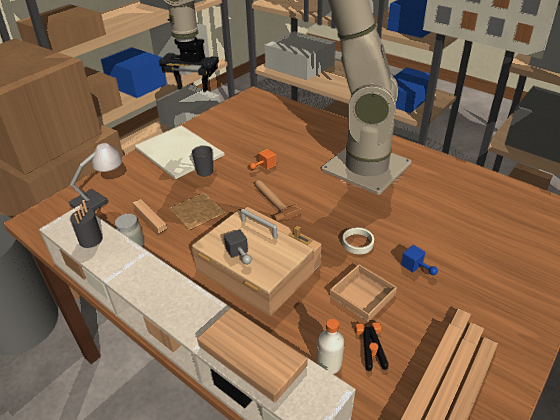

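View pics/top0.png

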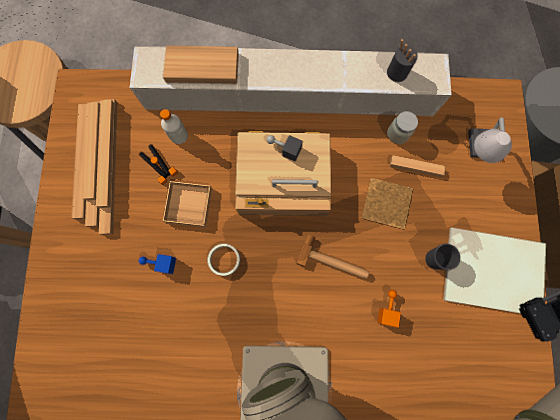

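The scene view shows the weight on the cover, with its ball at about (245,258). In the top view the cover spans (236,132) to (330,213), the ball is at (270,140), the block at (291,148), the bar at (273..317,182), the catch at (257,203) and the cork mat at (388,203). I'll take enlarged crops to get exact pixels.

```bash
python3 - <<'E'
import cv2,numpy as np
a=cv2.imread("pics/top0.png")[120:235,225:425]
cv2.imwrite("pics/topc.png",cv2.resize(a,None,fx=4,fy=4,interpolation=cv2.INTER_CUBIC))
E
cat > h.py <<'E'
import cv2,numpy as np
from bench import bot,snapshot
def ray(s,uv):
    R=cv2.Rodrigues(np.array(s["rvec"],float))[0];t=np.array(s["tvec"],float)
    p=cv2.undistortPoints(np.array([[uv]],float),np.array(s["K"]),np.array(s["dist_coeffs"]))[0,0]
    return -R.T@t, R.T@np.array([p[0],p[1],1])
def at(s,uv,z):
    c,d=ray(s,uv); return c+d*(z-c[2])/d[2]
def proj(s,P):
    return cv2.projectPoints(np.array(P,float).reshape(-1,1,3),np.array(s["rvec"],float),np.array(s["tvec"],float),np.array(s["K"]),np.array(s["dist_coeffs"]))[0][:,0]
def tool(target):  # world shift -> tool axes, cm, from measured pose
    st=bot.get_state();return np.array(st["eef_rot"]).T@(np.array(target)-st["ee_pos"])*100
E
```

```text
(no output)
```

View pics/topc.png

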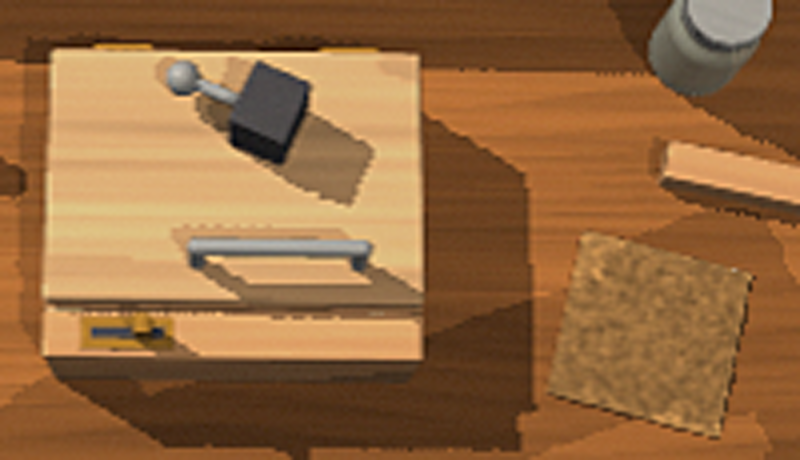

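The crop (4x, offset 225,120) shows the ball at (182,78), the block around (270,112) and the bar from (190,246) to (370,247). The tab top is at (145,322), the cover corners are (50,50), (420,55), (424,305) and (45,300), and the mat corners are (585,235), (750,275), (718,437) and (550,392).

Run:
```python
from h import *
from scipy.optimize import least_squares
s=snapshot("top");s2=snapshot("scene")
px=lambda u,v:((u+.5)/4-.5+225,(v+.5)/4-.5+120)
cs=[((50,50),.110,.13),((420,55),.110,-.13),((424,305),-.073,-.13),((45,300),-.073,.13)]
W=np.array([at(s,px(*c[0]),.092)[:2] for c in cs]);L=np.array([[c[1],c[2]] for c in cs])
f=lambda p:(np.c_[np.cos(p[2])*L[:,0]-np.sin(p[2])*L[:,1]+p[0],np.sin(p[2])*L[:,0]+np.cos(p[2])*L[:,1]+p[1]]-W).ravel()
r=least_squares(f,[.6,0,0]);x,y,th=r.x;print("case",r.x,"res mm",(r.fun*1000).round(1))
C=lambda a,b,z:np.array([np.cos(th)*a-np.sin(th)*b+x,np.sin(th)*a+np.cos(th)*b+y,z])
print("bar",C(-.045,-.03,.127),"tab",C(-.093,.06,.110),"hinge",C(.11,-.03,.08))
print("bar meas",at(s,px(190,246),.127),at(s,px(370,247),.127));print("tab meas",at(s,px(145,322),.112))
b=at(s,px(182,78),.116);print("ball",b, "scene px",proj(s2,b))
print("block", at(s,px(262,93),.14), at(s,px(270,112),.116))
m=np.array([at(s,px(*p),.004) for p in[(585,235),(750,275),(718,437),(550,392)]]);print("mat",m.mean(0),np.linalg.norm(np.diff(m,axis=0),axis=1),m)
print("scene proj bar,tab,mat",proj(s2,[C(-.045,-.03,.127),C(-.093,.06,.11),m.mean(0)]))
```

```text
case [0.59170877 0.01465041 0.01216332] res mm [ 0.4 -0.7  1.1 -0.3 -0.3 -0.8 -1.2  1.9]
bar [ 0.54707698 -0.01589471  0.127     ] tab [0.49798586 0.07351481 0.11      ] hinge [ 0.70206552 -0.01400944  0.08      ]
bar meas [0.54818668 0.04359962 0.127     ] [ 0.55023032 -0.07525811  0.127     ]
tab meas [0.4996127  0.07246782 0.112     ]
ball [0.67075068 0.0524895  0.116     ] scene px [[245.83821868 258.76972435]]
block [ 0.65129326 -0.00188712  0.14      ] [ 0.64751552 -0.00804153  0.116     ]
mat [ 0.52535439 -0.2951205   0.004     ] [0.12621875 0.12659401 0.1263248 ] [[ 0.60025461 -0.24819068  0.004     ]
 [ 0.5721981  -0.37125166  0.004     ]
 [ 0.44908333 -0.34177631  0.004     ]
 [ 0.47988154 -0.21926336  0.004     ]]
scene proj bar,tab,mat [[257.59573029 217.91728569]
 [295.89539938 226.64577337]
 [196.44138976 208.81063766]]
```

Every check agrees: the cover fit residual is under 2 mm, the mat sides measure 126 mm, and the ball projects onto its pixel in the scene view. I'll approach above the ball.

```bash
python3 -m inch '[[-1,[3.5,-2.2,-2],[0,0,0]],[-1,[7,-4.4,-4],[0,0,0]],[-1,[10.5,-6.7,-5.5],[0,0,0]],[-1,[14,-9,-5.5],[0,0,0]],[-1,[17.5,-11.2,-5.5],[0,0,0]],[-1,[21,-13.5,-5.5],[0,0,0]],[-1,[24.5,-15.8,-5.5],[0,0,0]],[-1,[28,-18,-5.5],[0,0,0]]]'
python3 -m inch '[[-1,[3.5,-2.2,0],[0,0,0]],[-1,[7,-4.4,0],[0,0,0]],[-1,[10.5,-6.7,0],[0,0,0]],[-1,[14,-9,0],[0,0,0]],[-1,[17.5,-11.2,0],[0,0,0]],[-1,[21,-13.5,0],[0,0,0]],[-1,[24.5,-15.8,0],[0,0,0]],[-1,[28,-18,0],[0,0,0]]]'
python3 -m inch '[[-1,[2,-1.2,0],[0,0,-0.1]],[-1,[4,-2.4,0],[0,0,-0.2]],[-1,[6,-3.6,0],[0,0,-0.3]],[-1,[7.8,-5.2,0],[0,0,-0.4]],[-1,[7.8,-5.2,0],[0,0,-0.5]],[-1,[7.8,-5.2,0],[0,0,-0.6]],[-1,[7.8,-5.2,0],[0,0,-0.7]],[-1,[7.8,-5.2,0],[0,0,-0.8]]]'
python3 - <<'E'
from h import *
s=bot.get_state();print(s["q"],s["eef_rot"],s["ee_pos"],tool([.671,.0525,.15]),s["ft_force"])
E
```

```text
time_s: 0.87
ee_pos: [0.4257, -0.3078, 0.2502]
eef_rot: [[0.921, 0.389, 0.0], [0.389, -0.921, -0.0], [-0.0, 0.001, -1.0]]
ft_force: [1.6, -0.6, -0.8]
width: 0.0869
grip_force: 0.0
time_s: 1.53
ee_pos: [0.6135, -0.0333, 0.2501]
eef_rot: [[0.921, 0.389, 0.0], [0.389, -0.921, -0.0], [0.0, 0.0, -1.0]]
ft_force: [0.1, 0.0, -0.2]
width: 0.0869
grip_force: 0.0
time_s: 2.2
ee_pos: [0.6644, 0.0433, 0.2497]
eef_rot: [[0.358, 0.934, -0.001], [0.934, -0.358, -0.0], [-0.0, -0.0, -1.0]]
ft_force: [0.2, 0.8, -0.4]
width: 0.0868
grip_force: 0.0
[ 0.29856375  0.47841409 -0.64722333  1.22288184  0.28151883  1.52877599
 -0.67049757] [[ 3.57662566e-01  9.33850714e-01 -5.77024508e-04]
 [ 9.33850828e-01 -3.57662702e-01 -1.49484503e-04]
 [-3.45976354e-04 -4.85389804e-04 -9.99999822e-01]] [0.66437226 0.04330315 0.24965653] [1.0993456  0.29483253 9.96513128] [ 0.22711304  0.75900212 -0.37902894]
```

```bash
python3 -m inch '[[-1,[1.1,0.3,2],[0,0,0]],[-1,[1.1,0.3,5],[0,0,0]],[-1,[1.1,0.3,8],[0,0,0]],[-1,[1.1,0.3,10.5],[0,0,0]],[-1,[1.1,0.3,12.5],[0,0,0]],[-1,[1.1,0.3,14],[0,0,0]],[-1,[1.1,0.3,14.8],[0,0,0]],[-1,[1.1,0.3,15.0],[0,0,0]]]'
python3 - <<'E'
from h import *
s=snapshot("scene");a=s["image"][190:300,180:340]
cv2.imwrite("pics/g1.png",cv2.resize(a,None,fx=4,fy=4,interpolation=cv2.INTER_CUBIC))
E
```

```text
time_s: 2.87
ee_pos: [0.6703, 0.0521, 0.0983]
eef_rot: [[0.363, 0.932, -0.003], [0.932, -0.363, -0.0], [-0.001, -0.002, -1.0]]
ft_force: [-0.3, -0.2, 0.6]
width: 0.0873
grip_force: 0.0
```

View pics/g1.png

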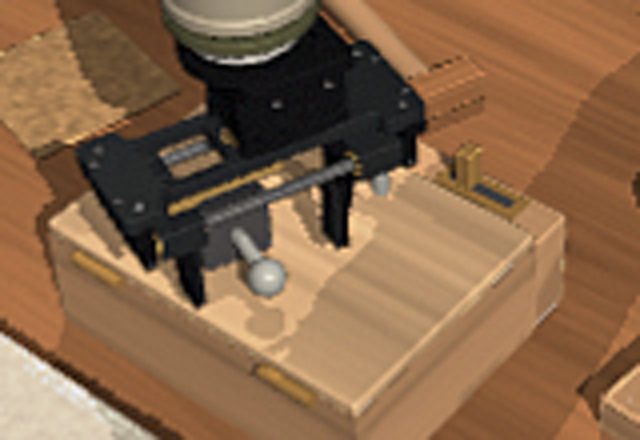

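The ball is at crop (267,277) between the finger tips at (193,300) and (340,243). The tips look slightly high, so I'll compare them with the projection.

Run:
```python
from h import *
s=snapshot("scene");st=bot.get_state();p=np.array(st["ee_pos"]);R=np.array(st["eef_rot"])
P=[p,p-.019*R[:,2]]+[p+k*R[:,1]+j*R[:,0] for k in(.0435,.0585,-.0435,-.0585) for j in (-.0095,.0095)]
print(p,((proj(s,P)-[180,190])*4).round())
```

```text
[0.67133796 0.05238123 0.10036248] [[264. 294.]
 [262. 272.]
 [193. 310.]
 [207. 330.]
 [171. 320.]
 [184. 340.]
 [320. 258.]
 [334. 277.]
 [341. 249.]
 [355. 268.]]
```

```bash
python3 -m inch '[[-0.5,[0,0,0],[0,0,0]],[-0.2,[0,0,0],[0,0,0]],[0,[0,0,0],[0,0,0]],[0.2,[0,0,0],[0,0,0]],[0.4,[0,0,0],[0,0,0]],[0.6,[0,0,0],[0,0,0]],[0.8,[0,0,0],[0,0,0]],[1,[0,0,0],[0,0,0]]]'
python3 -m inch '[[1,[0,0,0],[0,0,0]],[1,[0,0,0],[0,0,0]],[1,[0,0,0],[0,0,0]],[1,[0,0,0],[0,0,0]],[1,[0,0,0],[0,0,0]],[1,[0,0,0],[0,0,0]],[1,[0,0,0],[0,0,0]],[1,[0,0,0],[0,0,0]]]'
python3 - <<'E'
from h import *
s=snapshot("scene");a=s["image"][190:300,180:340]
cv2.imwrite("pics/g2.png",cv2.resize(a,None,fx=4,fy=4,interpolation=cv2.INTER_CUBIC))
E
```

```text
time_s: 3.63
ee_pos: [0.6712, 0.0523, 0.1001]
eef_rot: [[0.363, 0.932, 0.0], [0.932, -0.363, -0.0], [-0.0, 0.0, -1.0]]
ft_force: [0.6, 0.2, 0.5]
width: 0.0417
grip_force: 0.0
time_s: 4.3
ee_pos: [0.6714, 0.0525, 0.1004]
eef_rot: [[0.362, 0.932, 0.001], [0.932, -0.362, 0.0], [0.0, 0.001, -1.0]]
ft_force: [-0.8, -0.2, 3.0]
width: 0.0008
grip_force: 1.3
```

View pics/g2.png

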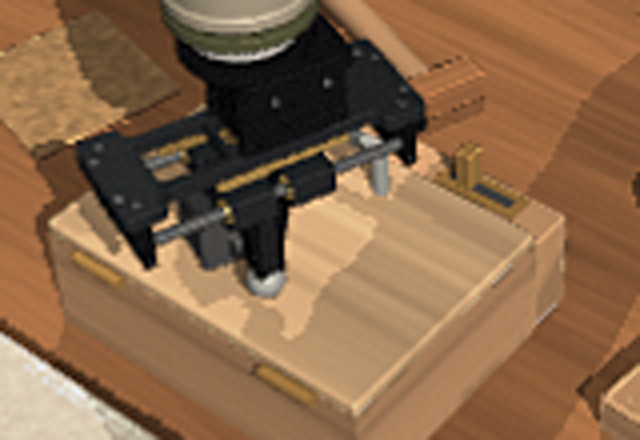

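The fingers are fully shut (width 0.8 mm) above the ball, which is visible below them at (266,283), so the grasp missed. The tips appear about 20 crop px higher than the projected TCP. I'll lift clear and check the tool against both cameras.

```bash
python3 -m inch '[[1,[0,0,-0.5],[0,0,0]],[1,[0,0,-1.5],[0,0,0]],[1,[0,0,-3],[0,0,0]],[1,[0,0,-5],[0,0,0]],[1,[0,0,-7],[0,0,0]],[1,[0,0,-8],[0,0,0]],[1,[0,0,-8],[0,0,0]],[1,[0,0,-8],[0,0,0]]]'
python3 - <<'E'
from h import *
st=bot.get_state();p=np.array(st["ee_pos"]);R=np.array(st["eef_rot"]);ims=[]
for n,(r,c) in(("scene",(170,180)),("top",(100,210))):
    s=snapshot(n);a=cv2.resize(s["image"][r:r+120,c:c+100],None,fx=4,fy=4,interpolation=cv2.INTER_CUBIC)
    q=(proj(s,[p,[.671,.0525,.116]])-[c,r]+.5)*4; print(q.round())
    for k,v in enumerate(q): cv2.circle(a,tuple(int(i) for i in v),3,[(0,0,255),(255,255,0)][k],1)
    ims.append(a)
cv2.imwrite("pics/g3.png",np.hstack(ims))
E
```

```text
time_s: 5.02
ee_pos: [0.6713, 0.0523, 0.1801]
eef_rot: [[0.363, 0.932, 0.001], [0.932, -0.363, -0.0], [0.0, 0.001, -1.0]]
ft_force: [0.5, 0.5, -0.4]
width: -0.0002
grip_force: 0.0
[[257. 280.]
 [265. 357.]]
[[240. 118.]
 [242. 158.]]
```

View pics/g3.png

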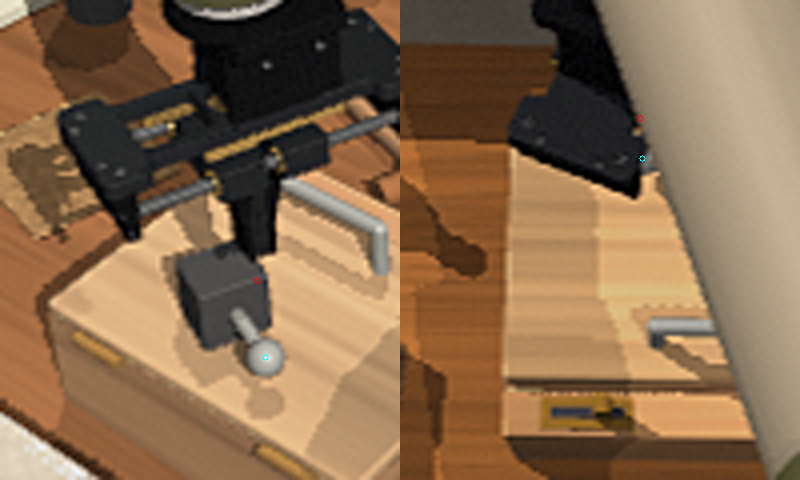

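The ball is unmoved at (265,357), on its prediction. The shut tips show at (262,250) while the reported TCP projects to (257,280), so the tips appear about 25 mm higher than reported. I'll check the xy with the gripper body's end plate in the top view, at crop edge (110,145) to (240,195).

Run:
```python
from h import *
st=bot.get_state();p=np.array(st["ee_pos"]);R=np.array(st["eef_rot"])
s=snapshot("top");s2=snapshot("scene")
for z in(.07,.09,.11,.13):
    P=[p-z*R[:,2]-.095*R[:,1]+k*R[:,0] for k in(.0375,-.0375)]
    print(z,((proj(s,P)-[210,100]+.5)*4).round().tolist(),((proj(s2,P)-[180,170]+.5)*4).round().tolist())
# tip: range of positions on the observed ray
for z in(.18,.19,.2,.208,.215): print(z,(at(s2,(180+262/4-.5,170+250/4-.5),z)-p).round(4))
```

```text
0.07 [[116.0, 186.0], [234.0, 233.0]] [[428.0, 171.0], [364.0, 102.0]]
0.09 [[112.0, 173.0], [233.0, 221.0]] [[428.0, 144.0], [363.0, 75.0]]
0.11 [[109.0, 160.0], [231.0, 208.0]] [[427.0, 116.0], [362.0, 48.0]]
0.13 [[104.0, 145.0], [230.0, 194.0]] [[427.0, 87.0], [361.0, 20.0]]
0.18 [-0.0208 -0.0154  0.0014]
0.19 [-0.013  -0.0075  0.0114]
0.2 [-0.0052  0.0004  0.0214]
0.208 [0.001  0.0067 0.0294]
0.215 [0.0065 0.0123 0.0364]
```

Both cameras agree that the real tips sit about 26 mm above the reported TCP, with xy right. I'll open and descend lower, watching the force near the cover.

```bash
python3 -m inch '[[-1,[0,0,0],[0,0,0]],[-1,[0,0,0],[0,0,0]],[-1,[0,0,0],[0,0,0]],[-1,[0,0,0],[0,0,0]],[-1,[0,0,0],[0,0,0]],[-1,[0,0,0],[0,0,0]],[-1,[0,0,0],[0,0,0]],[-1,[0,0,0],[0,0,0]]]'
python3 -m inch '[[-1,[-0.2,0,1],[0,0,0]],[-1,[-0.3,0,3],[0,0,0]],[-1,[-0.3,0,5],[0,0,0]],[-1,[-0.3,0,7],[0,0,0]],[-1,[-0.3,0,8.5],[0,0,0]],[-1,[-0.3,0,9.5],[0,0,0]],[-1,[-0.3,0,10],[0,0,0]],[-1,[-0.3,0,10],[0,0,0]]]'
python3 -m inch '[[-1,[0,0,0.1],[0,0,0]],[-1,[0,0,0.2],[0,0,0]],[-1,[0,0,0.3],[0,0,0]],[-1,[0,0,0.4],[0,0,0]],[-1,[0,0,0.5],[0,0,0]],[-1,[0,0,0.6],[0,0,0]],[-1,[0,0,0.6],[0,0,0]],[-1,[0,0,0.6],[0,0,0]]]'
python3 - <<'E'
from h import *
s=snapshot("scene");a=s["image"][190:300,180:340]
cv2.imwrite("pics/g4.png",cv2.resize(a,None,fx=4,fy=4,interpolation=cv2.INTER_CUBIC))
E
```

```text
time_s: 5.88
ee_pos: [0.6712, 0.0524, 0.1801]
eef_rot: [[0.363, 0.932, 0.0], [0.932, -0.363, -0.0], [-0.0, 0.0, -1.0]]
ft_force: [-0.1, 0.4, 0.3]
width: 0.046
grip_force: 0.0
time_s: 6.55
ee_pos: [0.6695, 0.0493, 0.0788]
eef_rot: [[0.363, 0.932, -0.002], [0.932, -0.363, -0.0], [-0.001, -0.001, -1.0]]
ft_force: [-0.0, 0.1, 0.5]
width: 0.0864
grip_force: 0.0
time_s: 7.22
ee_pos: [0.6701, 0.0495, 0.074]
eef_rot: [[0.363, 0.932, -0.0], [0.932, -0.363, -0.0], [-0.0, 0.0, -1.0]]
ft_force: [0.3, -0.4, -0.2]
width: 0.0872
grip_force: 0.0
```

View pics/g4.png

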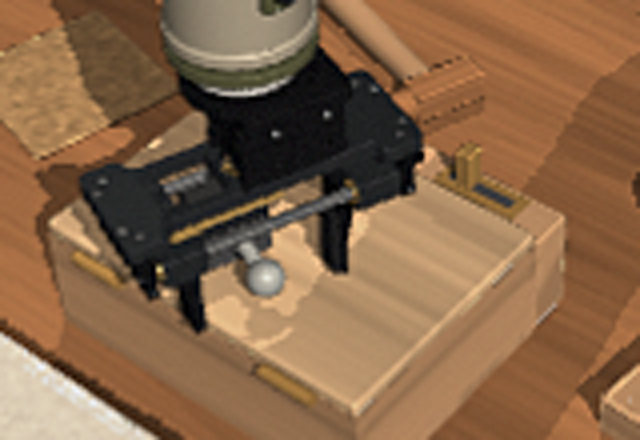

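The tips are now at (193,328) and (337,270), with the ball at (267,277) between the pads and no contact force. I'll close.

```bash
python3 -m inch '[[-0.4,[0,0,0.1],[0,0,0]],[0,[0,0,0.1],[0,0,0]],[0.2,[0,0,0.1],[0,0,0]],[0.4,[0,0,0.1],[0,0,0]],[0.6,[0,0,0.1],[0,0,0]],[0.8,[0,0,0.1],[0,0,0]],[1,[0,0,0.1],[0,0,0]],[1,[0,0,0.1],[0,0,0]]]'
python3 -m inch '[[1,[0,0,0],[0,0,0]],[1,[0,0,0],[0,0,0]],[1,[0,0,0],[0,0,0]],[1,[0,0,0],[0,0,0]],[1,[0,0,0],[0,0,0]],[1,[0,0,0],[0,0,0]],[1,[0,0,0],[0,0,0]],[1,[0,0,0],[0,0,0]]]'
```

```text
time_s: 7.93
ee_pos: [0.6701, 0.0495, 0.0731]
eef_rot: [[0.363, 0.932, 0.0], [0.932, -0.363, -0.0], [-0.0, 0.0, -1.0]]
ft_force: [-0.5, 0.4, -1.2]
width: 0.0417
grip_force: 0.0
time_s: 8.6
ee_pos: [0.6701, 0.0495, 0.073]
eef_rot: [[0.363, 0.932, 0.0], [0.932, -0.363, -0.0], [-0.0, 0.0, -1.0]]
ft_force: [-0.5, 0.1, 0.6]
width: 0.022
grip_force: 30.0
```

Gripped: width is 22 mm and the force 30 N. I'll lift gently.

```bash
python3 -m inch '[[1,[0,0,-0.3],[0,0,0]],[1,[0,0,-0.7],[0,0,0]],[1,[0,0,-1.2],[0,0,0]],[1,[0,0,-1.8],[0,0,0]],[1,[0,0,-2.4],[0,0,0]],[1,[0,0,-3],[0,0,0]],[1,[0,0,-3.6],[0,0,0]],[1,[0,0,-4.2],[0,0,0]]]'
python3 -m inch '[[1,[0,0,-0.6],[0,0,0]],[1,[0,0,-1.2],[0,0,0]],[1,[0,0,-1.8],[0,0,0]],[1,[0,0,-2.4],[0,0,0]],[1,[0,0,-3],[0,0,0]],[1,[0,0,-3.6],[0,0,0]],[1,[0,0,-4.2],[0,0,0]],[1,[0,0,-4.8],[0,0,0]]]'
python3 -m inch '[[1,[0,0,-1],[0,0,0]],[1,[0,0,-2],[0,0,0]],[1,[0,0,-3],[0,0,0]],[1,[0,0,-4],[0,0,0]],[1,[0,0,-5],[0,0,0]],[1,[0,0,-6],[0,0,0]],[1,[0,0,-6.5],[0,0,0]],[1,[0,0,-6.5],[0,0,0]]]'
python3 - <<'E'
from h import *
s=snapshot("scene");a=s["image"][150:300,140:340]
cv2.imwrite("pics/g5.png",cv2.resize(a,None,fx=3,fy=3,interpolation=cv2.INTER_CUBIC))
print(tool([.525,-.295,.225]))
E
```

```text
time_s: 9.27
ee_pos: [0.6702, 0.0496, 0.1158]
eef_rot: [[0.363, 0.932, 0.0], [0.932, -0.363, -0.0], [0.0, 0.0, -1.0]]
ft_force: [-0.6, -1.9, -4.2]
width: 0.022
grip_force: 30.0
time_s: 9.93
ee_pos: [0.6699, 0.0494, 0.1634]
eef_rot: [[0.362, 0.932, -0.0], [0.932, -0.362, -0.001], [-0.001, -0.0, -1.0]]
ft_force: [0.3, -1.3, -8.0]
width: 0.0222
grip_force: 30.0
time_s: 10.6
ee_pos: [0.6707, 0.0498, 0.2298]
eef_rot: [[0.363, 0.932, 0.002], [0.932, -0.363, 0.0], [0.001, 0.002, -1.0]]
ft_force: [0.8, 1.1, -6.8]
width: 0.0224
grip_force: 30.0
[-37.39617761  -1.057278     0.34845972]
```

View pics/g5.png

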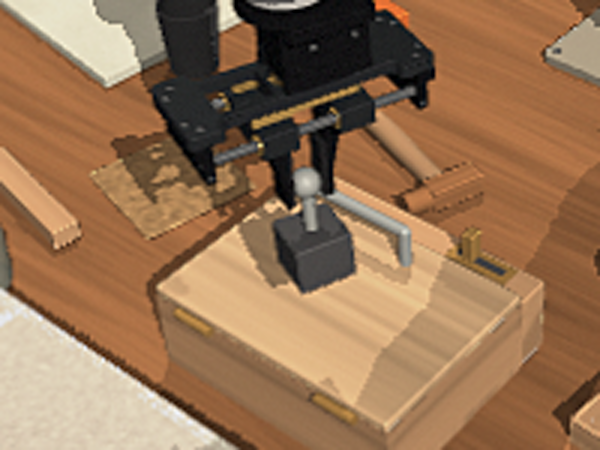

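The weight hangs upright, with the ball at crop (307,182) and about 7 N on the wrist. I'll carry it smoothly to above the mat.

```bash
python3 -m inch '[[1,[-0.5,0,0],[0,0,0]],[1,[-1.3,0,0],[0,0,0]],[1,[-2.5,0,0],[0,0,0]],[1,[-4.3,0,0],[0,0,0]],[1,[-6.3,0,0],[0,0,0]],[1,[-8.3,0,0],[0,0,0]],[1,[-10.3,-0.2,0],[0,0,0]],[1,[-12.3,-0.3,0],[0,0,0]]]'
python3 -m inch '[[1,[-2,0,0],[0,0,0]],[1,[-4,0,0],[0,0,0]],[1,[-6,-0.1,0],[0,0,0]],[1,[-8,-0.2,0],[0,0,0]],[1,[-10,-0.3,0],[0,0,0]],[1,[-12,-0.3,0],[0,0,0]],[1,[-14,-0.4,0],[0,0,0]],[1,[-16,-0.4,0],[0,0,0]]]'
python3 -m inch '[[1,[-2,0,0],[0,0,0]],[1,[-4,-0.1,0],[0,0,0]],[1,[-5.8,-0.2,0],[0,0,0]],[1,[-7.2,-0.3,0],[0,0,0]],[1,[-8.2,-0.3,0],[0,0,0]],[1,[-8.9,-0.3,0],[0,0,0]],[1,[-9.3,-0.3,0],[0,0,0]],[1,[-9.4,-0.3,0],[0,0,0]]]'
python3 - <<'E'
from h import *
s=snapshot("scene");a=s["image"][150:270,120:280]
cv2.imwrite("pics/g6.png",cv2.resize(a,None,fx=4,fy=4,interpolation=cv2.INTER_CUBIC))
print(tool([.524,-.298,.06]))
q=proj(s,[[.525,-.295,z] for z in(.273,.188)]);print(((q-[120,150]+.5)*4).round())
E
```

```text
time_s: 11.32
ee_pos: [0.6215, -0.0665, 0.2277]
eef_rot: [[0.364, 0.931, -0.001], [0.931, -0.364, -0.001], [-0.001, -0.0, -1.0]]
ft_force: [0.3, 1.1, -7.1]
width: 0.0219
grip_force: 30.0
time_s: 11.98
ee_pos: [0.5594, -0.2138, 0.2279]
eef_rot: [[0.364, 0.931, -0.001], [0.931, -0.364, -0.001], [-0.001, -0.0, -1.0]]
ft_force: [0.0, 0.2, -8.2]
width: 0.0223
grip_force: 30.0
time_s: 12.65
ee_pos: [0.524, -0.2984, 0.228]
eef_rot: [[0.363, 0.932, 0.0], [0.932, -0.363, 0.0], [0.0, -0.0, -1.0]]
ft_force: [-0.0, -0.3, -7.5]
width: 0.0224
grip_force: 30.0
[-1.29860705e-02 -2.07353736e-02  1.68004541e+01]
[[259. -62.]
 [275.  40.]]
```

View pics/g6.png

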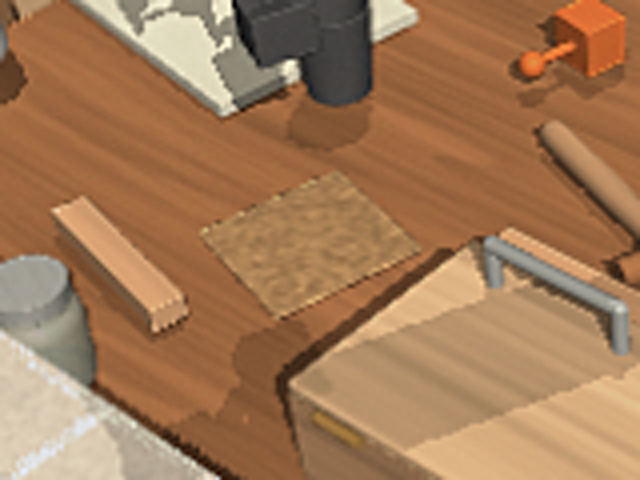

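The hanging block is at crop (280,35), level with the mat centre prediction of (275,40). I'll descend and feel for contact.

```bash
python3 -m inch '[[1,[0,0,0.5],[0,0,0]],[1,[0,0,1.5],[0,0,0]],[1,[0,0,3],[0,0,0]],[1,[0,0,5],[0,0,0]],[1,[0,0,7],[0,0,0]],[1,[0,0,9],[0,0,0]],[1,[0,0,11],[0,0,0]],[1,[0,0,12.5],[0,0,0]]]'
python3 -m inch '[[1,[0,0,1.2],[0,0,0]],[1,[0,0,2.2],[0,0,0]],[1,[0,0,3],[0,0,0]],[1,[0,0,3.6],[0,0,0]],[1,[0,0,4],[0,0,0]],[1,[0,0,4.2],[0,0,0]],[1,[0,0,4.4],[0,0,0]],[1,[0,0,4.5],[0,0,0]]]'
python3 -m inch '[[1,[0,0,0.1],[0,0,0]],[1,[0,0,0.2],[0,0,0]],[1,[0,0,0.3],[0,0,0]],[1,[0,0,0.4],[0,0,0]],[1,[0,0,0.5],[0,0,0]],[1,[0,0,0.5],[0,0,0]],[1,[0,0,0.5],[0,0,0]],[1,[0,0,0.5],[0,0,0]]]'
```

```text
time_s: 13.37
ee_pos: [0.5234, -0.2969, 0.1003]
eef_rot: [[0.361, 0.932, -0.002], [0.932, -0.361, 0.001], [0.001, -0.002, -1.0]]
ft_force: [-0.4, -0.3, -8.4]
width: 0.0222
grip_force: 30.0
time_s: 14.03
ee_pos: [0.5244, -0.2984, 0.0583]
eef_rot: [[0.363, 0.932, 0.001], [0.932, -0.363, -0.0], [-0.0, 0.001, -1.0]]
ft_force: [0.5, 0.2, -7.3]
width: 0.0221
grip_force: 30.0
time_s: 14.7
ee_pos: [0.5242, -0.2982, 0.0531]
eef_rot: [[0.363, 0.932, 0.0], [0.932, -0.363, -0.0], [-0.0, 0.0, -1.0]]
ft_force: [-1.0, 0.2, -7.7]
width: 0.0222
grip_force: 30.0
```

```bash
python3 -m inch '[[1,[0,0,0.05],[0,0,0]],[1,[0,0,0.1],[0,0,0]],[1,[0,0,0.15],[0,0,0]],[1,[0,0,0.2],[0,0,0]],[1,[0,0,0.25],[0,0,0]],[1,[0,0,0.3],[0,0,0]],[1,[0,0,0.35],[0,0,0]],[1,[0,0,0.4],[0,0,0]]]'
python3 -m inch '[[1,[0,0,0.05],[0,0,0]],[1,[0,0,0.1],[0,0,0]],[1,[0,0,0.15],[0,0,0]],[1,[0,0,0.2],[0,0,0]],[1,[0,0,0.2],[0,0,0]],[1,[0,0,0.2],[0,0,0]],[1,[0,0,0.2],[0,0,0]],[1,[0,0,0.2],[0,0,0]]]'
```

```text
time_s: 15.37
ee_pos: [0.5245, -0.298, 0.0496]
eef_rot: [[0.362, 0.932, 0.001], [0.932, -0.362, -0.0], [0.0, 0.001, -1.0]]
ft_force: [-1.6, 2.4, 0.9]
width: 0.0221
grip_force: 30.0
time_s: 16.03
ee_pos: [0.5255, -0.2975, 0.0493]
eef_rot: [[0.362, 0.932, 0.002], [0.932, -0.362, -0.0], [0.0, 0.002, -1.0]]
ft_force: [-3.8, 5.8, 13.0]
width: 0.0219
grip_force: 30.0
```

Contact is made at reported z 0.0496. I'll ease off the pressure, release gently and retreat.

```bash
python3 -m inch '[[1,[0,0,-0.1],[0,0,0]],[1,[0,0,-0.2],[0,0,0]],[1,[0,0,-0.23],[0,0,0]],[1,[0,0,-0.23],[0,0,0]],[0.4,[0,0,-0.23],[0,0,0]],[0.2,[0,0,-0.23],[0,0,0]],[0,[0,0,-0.23],[0,0,0]],[-0.3,[0,0,-0.23],[0,0,0]]]'
python3 -m inch '[[-0.5,[0,0,0],[0,0,0]],[-1,[0,0,0],[0,0,0]],[-1,[0,0,0],[0,0,0]],[-1,[0,0,0],[0,0,0]],[-1,[0,0,0],[0,0,0]],[-1,[0,0,0],[0,0,0]],[-1,[0,0,0],[0,0,0]],[-1,[0,0,0],[0,0,0]]]'
python3 -m inch '[[-1,[0,0,-1],[0,0,0]],[-1,[0,0,-2.5],[0,0,0]],[-1,[0,0,-5],[0,0,0]],[-1,[0,0,-8],[0,0,0]],[-1,[0,0,-11],[0,0,0]],[-1,[0,0,-14],[0,0,0]],[-1,[0,0,-16],[0,0,0]],[-1,[0,0,-16],[0,0,0]]]'
python3 - <<'E'
from h import *
print(tool([.548,-.016,.21]))
s=snapshot("scene");cv2.imwrite("pics/w.png",s["image"])
hsv=s["image"].astype(int).sum(2); print(((proj(s,[[.525,-.295,.089],[.525,-.295,.025]]))).round(1))
for r in range(165,215,4): print(r,hsv[r,175:220:3])
E
```

```text
time_s: 16.7
ee_pos: [0.5243, -0.2988, 0.0495]
eef_rot: [[0.363, 0.932, 0.001], [0.932, -0.363, -0.001], [-0.0, 0.001, -1.0]]
ft_force: [0.7, -0.6, -0.0]
width: 0.0388
grip_force: 0.0
time_s: 17.37
ee_pos: [0.5241, -0.2982, 0.0494]
eef_rot: [[0.363, 0.932, 0.0], [0.932, -0.363, -0.0], [-0.0, 0.0, -1.0]]
ft_force: [-0.6, -0.6, -0.4]
width: 0.0856
grip_force: 0.0
time_s: 18.03
ee_pos: [0.5262, -0.2988, 0.2154]
eef_rot: [[0.362, 0.932, 0.007], [0.932, -0.362, -0.004], [-0.001, 0.008, -1.0]]
ft_force: [0.7, -0.1, 1.1]
width: 0.0871
grip_force: 0.0
[27.14664338 -8.22290326  0.44104682]
[[192.9 187. ]
 [195.7 203.5]]
165 [640 642 642 642 645 647 608 125 190 191 196 188 159 330 325]
169 [637 635 644 643 652 560 601 124 172 197 200 198 159 315 304]
173 [622 643 598 574 363 313 329 236 157 194 199 186 148 316 329]
177 [504 571 229 325 331 344 303 257 276 284 280 283 281 360 341]
181 [322 329 298 281 292 321 270 280 275 273 257 264 263 329 341]
185 [339 312 318 331 329 269 543 509 256 274 262 256 332 324 322]
189 [339 343 337 332 288 181 496 454 284 292 306 329 326 303 327]
193 [321 338 337 349 344 202 232 389 241 376 330 303 297 314 327]
197 [325 328 316 319 211 208 204 462 218 215 372 430 319 329 317]
201 [341 319 313 335 109 233 226 169 224 223 232 372 338 347 321]
205 [313 361 362 376 348  81 273 194 210 203 191 366 359 376 398]
209 [382 378 380 336 382  76 212 202 207 202 192 325 365 336 373]
213 [354 367 398 403 298 347 147 196 206 250 345 387 373 375 361]
```

The bright ball at (194,187) matches its standing prediction of (192.9,187), so the weight is upright on the mat. Next is the handle bar: move above it with the fingers along the case's x, then lower.

```bash
python3 -m inch '[[-1,[2,-0.6,0],[0,0,-0.05]],[-1,[5.5,-1.7,0],[0,0,-0.1]],[-1,[9.5,-2.9,0],[0,0,-0.15]],[-1,[13.5,-4.1,0],[0,0,-0.2]],[-1,[17.5,-5.3,0],[0,0,-0.25]],[-1,[21.5,-6.5,0],[0,0,-0.3]],[-1,[25,-7.6,0],[0,0,-0.35]],[-1,[27.1,-8.2,0],[0,0,-0.38]]]'
python3 -m inch '[[-1,[0,0,0.5],[0,0,0]],[-1,[0,0,2],[0,0,0]],[-1,[0,0,4],[0,0,0]],[-1,[0,0,6],[0,0,0]],[-1,[0,0,7],[0,0,0]],[-1,[0,0,7.5],[0,0,0]],[-1,[0,0,7.5],[0,0,0]],[-1,[0,0,7.5],[0,0,0]]]'
python3 - <<'E'
from h import *
print(tool([.548,-.016,.086]),bot.get_state()["eef_rot"])
E
```

```text
time_s: 18.75
ee_pos: [0.5448, -0.0102, 0.2088]
eef_rot: [[-0.018, 1.0, -0.001], [1.0, 0.018, 0.001], [0.001, -0.001, -1.0]]
ft_force: [0.2, 0.7, 0.5]
width: 0.0873
grip_force: 0.0
time_s: 19.42
ee_pos: [0.5461, -0.0159, 0.1349]
eef_rot: [[-0.009, 1.0, 0.0], [1.0, 0.009, 0.0], [0.0, 0.0, -1.0]]
ft_force: [0.3, 0.3, 0.7]
width: 0.0872
grip_force: 0.0
[-0.0147554   0.1832993   4.88710075] [[-9.06008310e-03  9.99958889e-01  3.67666069e-04]
 [ 9.99958955e-01  9.06006496e-03  5.09588110e-05]
 [ 4.76256375e-05  3.68112669e-04 -9.99999931e-01]]
```

```bash
python3 -m inch '[[-1,[0,0.1,1],[0,0,0]],[-1,[0,0.1,2.5],[0,0,0]],[-1,[0,0.1,4],[0,0,0]],[-1,[0,0.1,4.7],[0,0,0]],[-1,[0,0.1,4.9],[0,0,0]],[-0.5,[0,0.1,4.9],[0,0,0]],[0,[0,0.1,4.9],[0,0,0]],[0.3,[0,0.1,4.9],[0,0,0]]]'
python3 -m inch '[[0.5,[0,0,0],[0,0,0]],[0.6,[0,0,0],[0,0,0]],[0.7,[0,0,0],[0,0,0]],[0.8,[0,0,0],[0,0,0]],[0.9,[0,0,0],[0,0,0]],[1,[0,0,0],[0,0,0]],[1,[0,0,0],[0,0,0]],[1,[0,0,0],[0,0,0]]]'
python3 -m inch '[[1,[0,0,0],[0,0,0]],[1,[0,0,0],[0,0,0]],[1,[0,0,0],[0,0,0]],[1,[0,0,0],[0,0,0]],[1,[0,0,0],[0,0,0]],[1,[0,0,0],[0,0,0]],[1,[0,0,0],[0,0,0]],[1,[0,0,0],[0,0,0]]]'
```

```text
time_s: 20.08
ee_pos: [0.5476, -0.0159, 0.0862]
eef_rot: [[-0.009, 1.0, 0.001], [1.0, 0.009, -0.0], [-0.0, 0.001, -1.0]]
ft_force: [0.2, 0.3, -0.6]
width: 0.0742
grip_force: 0.0
time_s: 20.75
ee_pos: [0.5469, -0.0159, 0.0853]
eef_rot: [[-0.009, 1.0, -0.0], [1.0, 0.009, -0.0], [-0.0, -0.0, -1.0]]
ft_force: [0.2, -0.2, 0.4]
width: 0.0216
grip_force: 0.0
time_s: 21.42
ee_pos: [0.5477, -0.0159, 0.0854]
eef_rot: [[-0.009, 1.0, 0.002], [1.0, 0.009, 0.0], [0.0, 0.002, -1.0]]
ft_force: [5.6, 0.2, -2.5]
width: 0.0111
grip_force: 30.0
```

The bar is gripped at 11 mm width. Now the gentle tug.

```bash
python3 -m inch '[[1,[0,0,-0.1],[0,0,0]],[1,[0,0,-0.2],[0,0,0]],[1,[0,0.1,-0.3],[0,0,0]],[1,[0,0.1,-0.4],[0,0,0]],[1,[0,0.1,-0.45],[0,0,0]],[1,[0,0.1,-0.5],[0,0,0]],[1,[0,0.1,-0.5],[0,0,0]],[1,[0,0.1,-0.5],[0,0,0]]]'
python3 -m inch '[[1,[0,0,-0.1],[0,0,0]],[1,[0,0,-0.2],[0,0,0]],[1,[0,0.1,-0.3],[0,0,0]],[1,[0,0.1,-0.4],[0,0,0]],[1,[0,0.1,-0.4],[0,0,0]],[1,[0,0.1,-0.4],[0,0,0]],[1,[0,0.1,-0.4],[0,0,0]],[1,[0,0.1,-0.4],[0,0,0]]]'
```

```text
time_s: 22.08
ee_pos: [0.5493, -0.0158, 0.0904]
eef_rot: [[-0.009, 1.0, 0.003], [1.0, 0.009, 0.0], [0.0, 0.003, -1.0]]
ft_force: [10.6, 0.7, -7.6]
width: 0.0109
grip_force: 30.0
time_s: 22.75
ee_pos: [0.5508, -0.0158, 0.0945]
eef_rot: [[-0.009, 1.0, 0.004], [1.0, 0.009, 0.001], [0.001, 0.004, -1.0]]
ft_force: [12.4, -0.1, -8.7]
width: 0.0109
grip_force: 30.0
```

The bar has risen 9 mm with no hard stop, past the 5 to 6 mm free play. I'll relieve the x force and confirm a few mm higher.

```bash
python3 -m inch '[[1,[0,0.1,-0.1],[0,0,0]],[1,[0,0.2,-0.2],[0,0,0]],[1,[0,0.3,-0.3],[0,0,0]],[1,[0,0.35,-0.4],[0,0,0]],[1,[0,0.4,-0.5],[0,0,0]],[1,[0,0.4,-0.6],[0,0,0]],[1,[0,0.4,-0.6],[0,0,0]],[1,[0,0.4,-0.6],[0,0,0]]]'
python3 - <<'E'
from h import *
s=snapshot("scene");a=s["image"][190:300,180:340]
cv2.imwrite("pics/g7.png",cv2.resize(a,None,fx=4,fy=4,interpolation=cv2.INTER_CUBIC))
E
```

```text
time_s: 23.42
ee_pos: [0.553, -0.0159, 0.1004]
eef_rot: [[-0.009, 1.0, 0.0], [1.0, 0.009, -0.0], [-0.0, 0.0, -1.0]]
ft_force: [3.4, -0.6, -4.7]
width: 0.0114
grip_force: 30.0
```

View pics/g7.png

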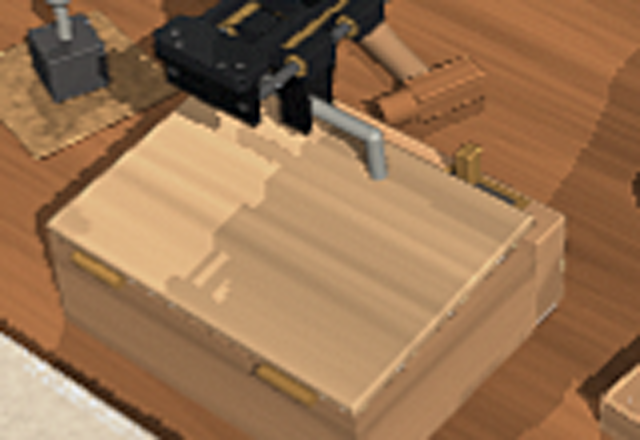

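The weight stands on the mat at (65,65), and the cover edge is clearly raised with the bar in the fingers at (330,125). It rose 15 mm at about 5 N, so the catch is not holding it and needs no touching. I'll swing the cover along its arc.

```bash
python3 -m inch '[[1,[0,0.2,-0.45],[0,0,0]],[1,[0,0.5,-0.95],[0,0,0]],[1,[0,0.75,-1.4],[0,0,0]],[1,[0,1.0,-1.9],[0,0,0]],[1,[0,1.3,-2.4],[0,0,0]],[1,[0,1.6,-2.9],[0,0,0]],[1,[0,1.9,-3.35],[0,0,0]],[1,[0,2.2,-3.8],[0,0,0]]]'
python3 -m inch '[[1,[0,0.35,-0.4],[0,0,0]],[1,[0,0.75,-0.82],[0,0,0]],[1,[0,1.15,-1.25],[0,0,0]],[1,[0,1.55,-1.65],[0,0,0]],[1,[0,2.0,-2.05],[0,0,0]],[1,[0,2.4,-2.4],[0,0,0]],[1,[0,2.85,-2.75],[0,0,0]],[1,[0,3.3,-3.1],[0,0,0]]]'
```

```text
time_s: 24.13
ee_pos: [0.5744, -0.0157, 0.139]
eef_rot: [[-0.009, 1.0, -0.002], [1.0, 0.009, -0.0], [-0.0, -0.002, -1.0]]
ft_force: [-2.1, -1.5, -3.3]
width: 0.0107
grip_force: 30.0
time_s: 24.8
ee_pos: [0.607, -0.0154, 0.1714]
eef_rot: [[-0.009, 1.0, -0.002], [1.0, 0.009, -0.001], [-0.001, -0.002, -1.0]]
ft_force: [-12.6, -1.1, 11.4]
width: 0.0109
grip_force: 30.0
```

```bash
python3 -m inch '[[1,[0,0.3,-0.4],[0,0,0]],[1,[0,0.8,-0.8],[0,0,0]],[1,[0,1.3,-1.15],[0,0,0]],[1,[0,2.0,-1.55],[0,0,0]],[1,[0,2.8,-1.95],[0,0,0]],[1,[0,3.5,-2.25],[0,0,0]],[1,[0,4.1,-2.5],[0,0,0]],[1,[0,4.3,-2.6],[0,0,0]]]'
python3 -m inch '[[1,[0,0,0],[0,0,0]],[1,[0,0,0],[0,0,0]],[1,[0,0,0],[0,0,0]],[1,[0,0,0],[0,0,0]],[1,[0,0,0],[0,0,0]],[1,[0,0,0],[0,0,0]],[1,[0,0,0],[0,0,0]],[1,[0,0,0],[0,0,0]]]'
python3 - <<'E'
from h import *
p=bot.get_state()["ee_pos"];d=np.array([p[0]-.703,p[2]-.0854+.047]);print(np.hypot(*d),np.degrees(np.arctan2(d[1],-d[0]))-16.9)
s=snapshot("scene")["image"].astype(int).sum(2)
for r in range(181,211,4): print(r,s[r,184:214:3])
E
```

```text
time_s: 25.47
ee_pos: [0.652, -0.015, 0.196]
eef_rot: [[-0.009, 1.0, 0.001], [1.0, 0.009, 0.0], [0.0, 0.001, -1.0]]
ft_force: [-3.3, -1.6, 3.7]
width: 0.0103
grip_force: 30.0
time_s: 26.13
ee_pos: [0.6509, -0.015, 0.1957]
eef_rot: [[-0.009, 1.0, 0.0], [1.0, 0.009, -0.0], [-0.0, 0.0, -1.0]]
ft_force: [-4.9, -1.4, 5.5]
width: 0.0108
grip_force: 30.0
0.16567118049184712 54.75885050366349
181 [304 192 126 146 117 102  94 314 372  77]
185 [ 91 183  87 124 123 124 231 307  81 102]
189 [ 62 131 141 123 123 107 108  97 109 102]
193 [160  34  69  90 134 101  89  96 100  98]
197 [198  48  27  38  85  75 115  90  98  90]
201 [211 135  55  37  41  38  40 121  54 182]
205 [239 227  92 131 210  32  43  58  49 103]
209 [204 235  74 101  95 110 219 143  14  55]
```

The cover is at about 55°, held firmly with small steady forces. I'll hand it in.

```bash
python3 -c "
from bench import bot
print(bot.job_done())"
```

```text
the job is handed in; nothing more can be done
None
```

The press weight stands upright on the cork mat; the tug showed the cover was not caught, so I left the catch alone, and I handed in at 26 s with the cover held in the fingers at about 55°.

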